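# Unclamp a turned ring and show its foot to the inspection camera

## Robot

A 6-joint arm with a two-finger parallel gripper is mounted at the origin on the work surface. World frame = base frame: x ahead of the robot, y to its left, z up, the work surface at z = 0. Lengths are in m, angles in rad, forces in N, time in s.
With the tool pointing down it reaches from about 0.35 to 0.85 m from the base axis. Payload 8.1 kg.
Tool frame: the origin (TCP) lies midway between the tips of the shut fingers; the grasp point (between the pads) lies 19 mm behind it; z points along the fingers, y is the line along which they close (so a half turn about z gives the same grasp; the last joint's range is limited). The gripper opens to 85 mm and grips with 20 to 120 N. Pads are 22 mm wide; open, the fingers measure 114 mm over their backs; the gripper's body (76 mm by 85 mm) begins 54 mm behind the grasp point. The pads swing forward as they close: fully open they stand 13 mm farther back than shut.
Start: joints at [1.081, 0.13, 1.488, -0, 1.523, -0.085], TCP at [0.236, 0.552, 0.231] pointing down, gripper open.
Joint ranges: [-2.96, 2.96], [-0.89, 2.26], [0.02, 2.5], [-1.34, 4.48], [0, 2.73], [-2.66, 2.66]. Speed limits (rad/s): [2.39, 2.39, 2.79, 3.14, 3.14, 3.14].

## Interface

Orientations are given as a unit quaternion [x, y, z, w].
In Python, from plant import * gives the robot as it stands.
- The arm moves only by the tool send_rows, never from a script. Its argument "moves" is one flat list of numbers, 7 for each row, row after row: the opening, from -1 (shut) to 1 (fully open), then the shift along the world's x, y, z normalised to -1 to 1, where 1 is 0.3 m, then the turn, a rotation vector about the world's x, y, z normalised to -1 to 1, where 1 is 90 degrees. In form: [gripper, x, y, z, ax, ay, az, gripper, x, y, z, ax, ay, az, ...]. A call has 1 to 5 rows; each row is the pose to reach, as a shift and turn from the pose commanded when the call began; what a row does not reach only later rows make up. A row lasts 1/12 s, in which the tool goes at most 41.7 mm and 7.16 degrees, less where a joint would pass 70% of its speed; a pose out of reach is approached as far as the arm can. A call with a number of a shift or a turn outside -1 to 1 is refused whole. A call with a gripper value outside its range is refused whole. The fingers move at their own pace and stop on an object; "newtons" is the grip in N (left out, the last holds). Time passes only in rows, so rows that repeat a pose let the fingers close. It gives the time, the measured TCP pose, the force, the opening and the grip force at its end, in the units of the state.
- observe(): the state, without advancing time (a new reading comes with each control period).
- snapshot(name): name is "side" or "top" or "wrist"; returns a dict with "img" (384x512x3 uint8, red, green, blue), "z_map" (384x512 float32, m along the optical axis (not along the pixel's ray), 0 where there is no reading), "fovy" (degrees; the focal length in pixels is half the picture's height over the tangent of half this angle, whatever the lens; pixels are square), "cx", "cy" (the principal point, pixels), "dist" ([k1, k2, p1, p2, k3] as OpenCV has them; the pictures are not rectified), "R" (3x3) and "t" (3): a world point X has camera coordinates R X + t. Camera axes: x right, y down, z forward; pixel columns grow to the right and rows downward; lengths in m; the calibration is good to about 2 mm. A picture is of the moment at which its call begins.
- close_job(): hands the job in; it is judged then, once.
The state is a dict: "time": time; "q": joint angles; "qvel": joint speeds; "joint_torque": joint torques, N m; "tcp_pos": TCP position; "tcp_rot": TCP orientation; "contact_force": force on the tool from outside, world axes, zero at the start; "wrist_torque": the same for the moment, N m; "gripper_width": finger opening in m; "gripper_force": force on a finger pad.
Only numpy, scipy, OpenCV 4.12 (cv2) and the standard library are available. Lean on these libraries where they do the work, as an engineer would, in place of code of your own. Each camera call takes 0.05 s, during which the arm holds its last target. There are 200 camera calls.

## Task

The bone ring is clamped in the bench chuck: wind the chuck's red-knobbed crank one full turn anticlockwise (seen from above) to open the jaws, then lift the ring out. Hold it in the air in front of the low inspection camera, centred on the lens about 110 mm away, with the underside of its flanged foot square to the lens, and finish there with the gripper still holding it, motionless. Leave the loose ring, jar and screwdriver where they are.

Things in the scene. Friction and masses are not known exactly. Their poses are not given: they have to be found in the camera images.
- chuck: Fixed chuck, jaws up, 116 mm wide, on a blue plate, left or right. Origin: on the table under its axis, z up. Its face, where the ring stands, is 50 mm above the table. Three jaws, 15 mm above the face, hook 4 mm over the ring's flange and block lifting; a full crank turn draws each about 8 mm outwards (within 60 mm of the axis) and the ring stands free. The crank turns about the chuck's axis.
- crank (a joint): Angle of the crank about the vertical chuck axis, rad: grows anticlockwise seen from above and opens the jaws. Starts between 0 and 0.3, stop at 6.7. It takes about 1.5 N at the knob and stays where it is left.
- crank_grip (a point): Where to grip the crank's upright red knob, at any bearing: round, 18 mm in diameter, 60 mm tall (41 to 101 mm above the table), spinning freely on its pin 90 mm from the chuck's axis. The point lies on the knob's axis, 81 mm above the table. Pinched from above, it can be carried round in a circle without turning the gripper.
- ring: Cream bone ring with a dark horn band, upright in the chuck. Sleeve 52 mm outside diameter, 36 mm bore, 60 mm tall, with a flange 64 mm in diameter and 6 mm thick at its foot. Origin: centre of the underside of the foot; z along the bore to the top. About 90 g. The upper 40 mm stand clear of the jaws.
- ring_top (a point): Centre of the ring's top end, 60 mm above its origin along the bore.
- camera_head: Inspection camera: white barrel 44 mm wide, 72 mm long with its black 56 mm light collar, on a low fixed stand with a dark 150 x 110 mm foot. Origin: centre of the lens face, 100 mm above the table; z is the viewing direction: up, leaning 35 degrees from vertical back to the robot's side, along the foot's length (within 0.3 rad of -x).
- focus (a point): Where the centre of the ring's underside belongs: 110 mm in front of the lens on the viewing axis, about 190 mm above the table.
- spare_ring: Loose finished ring, 52 mm in diameter, 36 mm tall, no flange, standing on the table; bystander. Origin: centre of underside.
- wax_jar: Loose jar, 64 mm in diameter, 65 mm tall, blue cap; bystander. Origin: centre of underside.
- screwdriver: Loose screwdriver with a red handle lying on the table, nearer to the robot; bystander.
There are look-alikes about, which are no part of the job. What is shaped like the chuck but purple, turquoise or yellow is not meant.

How it is judged:
On the way, in this order (a step that is already met when the one before it is completed fails the run):
1. the crank is wound a full turn anticlockwise (at least to 5.9 rad) while the ring still stands in the chuck (value of joint crank above 5.9 rad and height (world z) of ring below 0.07 m), for 0.1 s.
2. the ring is lifted clear of the chuck by the gripper (height (world z) of ring above 0.09 m and contact force between ring and the fingers above 0.5 N), for 0.1 s.
At the end, for the whole second after the job is handed in: The gripper alone holds the ring still in the air: centre of its underside within 25 mm of the point 110 mm in front of the lens on the viewing axis, underside towards the lens, bore within 0.2 rad of the viewing axis; the chuck is still open (crank above 5.7 rad) (value of joint crank above 5.7 rad and distance between ring and focus below 0.025 m and angle between the z axis of ring and the z axis of camera_head, either way round below 0.2 rad and z of ring_top in the frame of focus above 0.02 m and height (world z) of ring above 0.15 m and contact force between ring and the fingers above 0.5 N and contact force between ring and camera_head below 0.1 N and contact force between ring and chuck below 0.1 N and linear speed of ring below 0.03 m/s); the arm keeps its last pose, push and grip.
It fails at once if the loose ring, jar or screwdriver is moved more than 30 mm (distance of any of spare_ring, wax_jar, screwdriver from where it was at the start of the episode above 0.03 m).
It also fails if it takes over 67 s, if anything falls off the work surface, if the arm or the gripper's body presses on something with over 40 N, if the wrist force passes 120 N, or if a joint passes its speed limit or range.

## Working session

There is one attempt and no reset: what is moved stays moved. The work goes in short steps, Python scripts to look and compute and a tool call to move; the robot and the scene stay as the last step left them, time stands still between calls to the robot, and variables do not carry over. Pictures are saved under pics/ and viewed, at most 10 in all, crops included, and the job is handed in when it is done.

Besides the shell and the picture viewer there is one more tool, called as name(argument=value, ...) on one line, values as JSON. send_rows: Moves the arm, as the interface text tells. Its arguments: {"type":"object","properties":{"moves":{"type":"array"},"newtons":{"type":"number"}},"required":["moves"]}

```bash
mkdir -p pics; ls; cat > h.py <<'E'
from plant import *
import numpy as np, cv2, pickle
def K(s):
    f=s["img"].shape[0]/2/np.tan(np.radians(s["fovy"])/2)
    return np.array([[f,0,s["cx"]],[0,f,s["cy"]],[0,0,1]])
def cloud(s):
    h,w=s["z_map"].shape
    u,v=np.meshgrid(np.arange(w),np.arange(h))
    p=cv2.undistortPoints(np.stack([u,v],-1).reshape(-1,1,2).astype(float),K(s),np.array(s["dist"])).reshape(h,w,2)
    z=s["z_map"][...,None]
    return (np.concatenate([p*z,z],-1)-np.array(s["t"]))@np.array(s["R"])
def take(n):
    s=snapshot(n); pickle.dump(s,open(f"{n}.pkl","wb")); return s
E
python3 - <<'E'
from h import *
a=take("side");b=take("top")
cv2.imwrite("pics/a.png",cv2.cvtColor(np.vstack([a["img"],b["img"]])[:, :],cv2.COLOR_RGB2BGR)) if 0 else None
im=np.hstack([a["img"],b["img"]]); 
cv2.imwrite("pics/side.png",a["img"][...,::-1]);cv2.imwrite("pics/top.png",b["img"][...,::-1])
for s in(a,b): print(-np.array(s["R"]).T@np.array(s["t"]),s["fovy"],s["dist"])
E
```

```text
pics
[ 0.33575128 -0.81485779  1.02497191] 46.05588202604022 [-0.17710446  0.          0.          0.          0.        ]
[0.39561188 0.06759705 1.1206781 ] 46.14307433595505 [-0.07327333  0.          0.          0.          0.        ]
```

View pics/top.png

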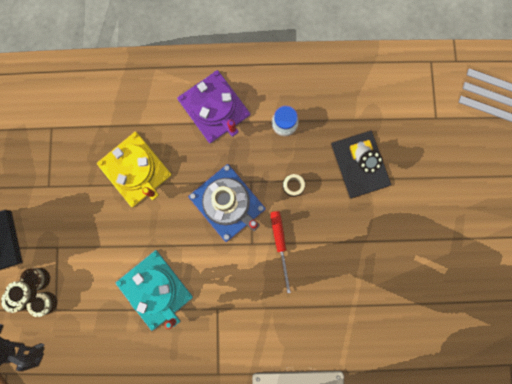

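View pics/side.png

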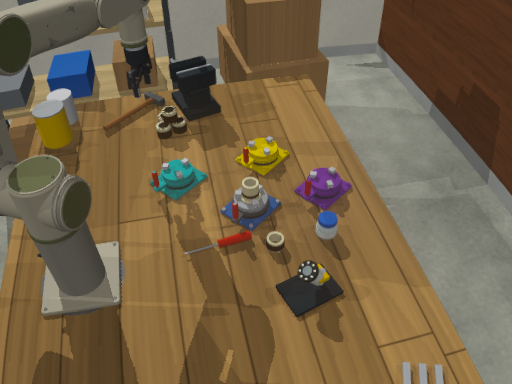

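The blue-plate chuck holding the ring is at top (226,202), with its red knob near (253,225). Look-alikes are the purple chuck (213,105), yellow (135,168) and turquoise (153,290). The loose ring is at (293,185), a ring cluster at (30,290), and the inspection camera at (362,163). I choose the blue-plate chuck because it is the only one with a blue plate and a ring in it.

```bash
cat > m.py <<'E'
from h import *
b=pickle.load(open("top.pkl","rb"));a=pickle.load(open("side.pkl","rb"))
C=cloud(b);D=cloud(a)
def st(n,P):
    print(n,len(P),P.mean(0).round(4) if len(P) else "", P.min(0).round(3) if len(P) else "",P.max(0).round(3) if len(P) else "")
# ring top: z 0.105-0.115
def win(C,cx,cy,r): return np.hypot(C[...,0]-cx,C[...,1]-cy)<r
c0=C[202,226][:2]; print("c0",C[202,226],C[163,362],C[225,253])
for n,X,s in(("top",C,b),("side",D,a)):
    m=win(X,*c0,.05)&(X[...,2]>.104)&(X[...,2]<.118)
    P=X[m]; st(n+" ringtop",P)
    if m.sum()>5: print(cv2.minEnclosingCircle(P[:,:2].astype(np.float32)))
    hsv=cv2.cvtColor(s["img"],cv2.COLOR_RGB2HSV)
    red=((hsv[...,0]<8)|(hsv[...,0]>172))&(hsv[...,1]>120)&win(X,*c0,.13)
    st(n+" red",X[red&(X[...,2]>.045)]); st(n+" redtop",X[red&(X[...,2]>.09)])
    blue=(hsv[...,0]>100)&(hsv[...,0]<125)&(hsv[...,1]>100)&win(X,*c0,.12)
    P=X[blue]; print(n,"blue",cv2.minAreaRect(P[:,:2].astype(np.float32)), np.median(P[:,2]))
    dark=(hsv[...,2]<70)&(X[...,2]<.03)&(X[...,2]>.002)&win(X,*C[163,362][:2],.13)
    P=X[dark]; print(n,"foot",cv2.minAreaRect(P[:,:2].astype(np.float32)),np.median(P[:,2]))
    h=win(X,*C[163,362][:2],.1)&(X[...,2]>.03); st(n+" head",X[h]); 
E
python3 m.py; python3 - <<'E'
from h import *
a=pickle.load(open("side.pkl","rb"))["img"];b=pickle.load(open("top.pkl","rb"))["img"]
f=lambda i:cv2.resize(i,(400,400),interpolation=cv2.INTER_CUBIC)
cv2.imwrite("pics/c.png",np.vstack([np.hstack([f(b[155:245,180:270]),f(b[120:210,320:410])])[...,::-1]]))
E
```

```text
c0 [0.51741719 0.16119403 0.04711252] [ 0.59416914 -0.15781993  0.10194153] [0.45763423 0.09601855 0.09987793]
top ringtop 219 [0.5216 0.1632 0.1087] [0.497 0.138 0.104] [0.547 0.188 0.114]
((0.5219338536262512, 0.16358204185962677), 0.02599482610821724)
top red 17 [0.4576 0.0967 0.094 ] [0.454 0.089 0.072] [0.467 0.103 0.102]
top redtop 13 [0.4585 0.0976 0.0974] [0.454 0.089 0.091] [0.467 0.103 0.102]
top blue ((0.5216524600982666, 0.16342264413833618), (0.14838950335979462, 0.127546489238739), 38.71921157836914) 0.009077477949880865
top foot ((0.6108095645904541, -0.17497430741786957), (0.14649802446365356, 0.10775688290596008), 16.239585876464844) 0.011334409469504977
top head 710 [ 0.6128 -0.1709  0.0897] [ 0.575 -0.207  0.05 ] [ 0.658 -0.139  0.118]
side ringtop 103 [0.5208 0.1607 0.1075] [0.496 0.135 0.104] [0.546 0.188 0.112]
((0.5209046006202698, 0.16138584911823273), 0.02705250307917595)
side red 77 [0.4598 0.0896 0.0757] [0.452 0.084 0.047] [0.468 0.103 0.099]
side redtop 21 [0.4596 0.0916 0.0946] [0.452 0.087 0.09 ] [0.468 0.103 0.099]
side blue ((0.5202181339263916, 0.1631106734275818), (0.1504765748977661, 0.13134056329727173), 37.84260940551758) 0.008393772220957756
side foot ((0.5973721742630005, -0.13800469040870667), (0.14916463196277618, 0.19217392802238464), 17.345890045166016) 0.011119759119891945
side head 569 [ 0.6105 -0.182   0.0884] [ 0.573 -0.207  0.034] [ 0.656 -0.142  0.118]
```

View pics/c.png

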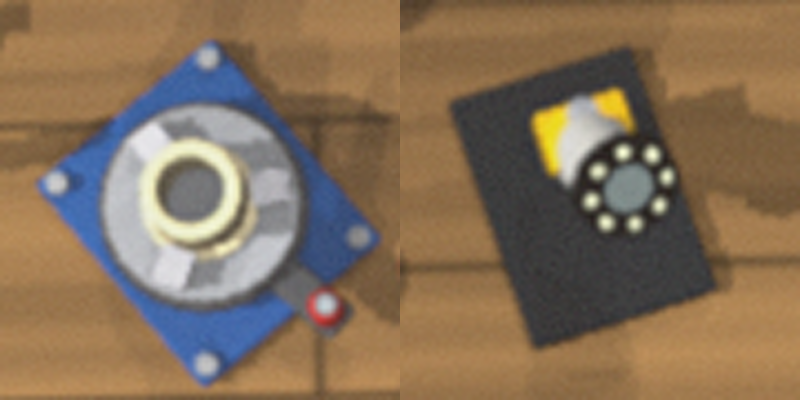

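The crop confirms the choice: a cream ring in the grey chuck on the blue plate, red knob at the lower right, and the lens collar at the right edge of the dark foot, leaning down-right.

```bash
cat > n.py <<'E'
from h import *
from scipy.spatial.transform import Rotation as R
b=pickle.load(open("top.pkl","rb"));a=pickle.load(open("side.pkl","rb"))
for s in(b,a):
    X=cloud(s); m=(np.hypot(X[...,0]-.59,X[...,1]+.165)<.07)&(X[...,2]>.06)
    h=cv2.cvtColor(s["img"],cv2.COLOR_RGB2HSV)
    P=X[m]; 
    z=np.array([-.5507,-.1604,.8192]); d=P@z; F=P[d>d.max()-.008]; print("face",len(F),F.mean(0).round(4),np.percentile(d,[50,90,98,100]).round(4),d.max())
    print((F.min(0)+F.max(0))/2, np.linalg.svd(F-F.mean(0))[2][2])
    def ray(u,v,zz):
        p=cv2.undistortPoints(np.array([[[u,v]]],float),K(s),np.array(s["dist"])).ravel()
        Rm=np.array(s["R"]);c=-Rm.T@np.array(s["t"]);r=Rm.T@np.r_[p,1];return c+r*(zz-c[2])/r[2]
    if s is b:
        print("lens",ray(371.3,162.3,.1),"knobtop",ray(253,224.2,.101),"spare",ray(293,184,.036),"jar",ray(285,119,.065))
o=observe();r=R.from_quat(o["tcp_rot"]);print(o["tcp_pos"],r.as_matrix().round(3),o["gripper_width"],o["contact_force"])
E
python3 n.py
```

```text
face 379 [ 0.5981 -0.1779  0.1006] [-0.2205 -0.217  -0.2152 -0.2131] -0.2131177521230551
[ 0.59835655 -0.17889526  0.10067353] [-0.5447629  -0.16727349  0.82173777]
lens [ 0.5957127  -0.17991775  0.1       ] knobtop [0.45937475 0.09595151 0.101     ] spare [ 0.55893037 -0.00146431  0.036     ] jar [0.71406397 0.01455294 0.065     ]
face 290 [ 0.5973 -0.1802  0.1011] [-0.2191 -0.2158 -0.2141 -0.2116] -0.21162306414065235
[ 0.59678443 -0.17882889  0.10107781] [-0.5475001  -0.16908502  0.81954493]
[0.23606488 0.551085   0.23034911] [[-0.919  0.394 -0.001]
 [ 0.394  0.919 -0.001]
 [ 0.    -0.002 -1.   ]] 0.08582423552624481 [ 0.36786991 -0.29852503  0.57060839]
```

send_rows(moves=[0.05, 0.36, -0.73, 0, 0, 0, -0.227, 0.05, 0.36, -0.73, 0, 0, 0, -0.227, 0.05, 0.36, -0.73, 0, 0, 0, -0.227, 0.05, 0.36, -0.73, 0, 0, 0, -0.227, 0.05, 0.36, -0.73, 0, 0, 0, -0.227], newtons=40)

```text
time: 0.52
tcp_pos: [0.3285, 0.3628, 0.2307]
tcp_rot: [0.372, 0.928, -0.0, -0.0]
contact_force: [2.1, 1.4, 0.1]
gripper_width: 0.0446
gripper_force: 0.0
```

send_rows(moves=[0.05, 0.435, -0.887, 0, 0, 0, 0, 0.05, 0.435, -0.887, 0, 0, 0, 0, 0.05, 0.435, -0.887, 0, 0, 0, 0, 0.05, 0.435, -0.887, 0, 0, 0, 0, 0.05, 0.435, -0.887, 0, 0, 0, 0])

```text
time: 0.93
tcp_pos: [0.4203, 0.1757, 0.2311]
tcp_rot: [0.371, 0.928, -0.0, -0.0]
contact_force: [1.2, 0.2, 1.2]
gripper_width: 0.0451
gripper_force: 0.0
```

send_rows(moves=[0.05, 0.14, -0.29, -0.1, 0, 0, 0, 0.05, 0.14, -0.29, -0.2, 0, 0, 0, 0.05, 0.14, -0.29, -0.3, 0, 0, 0, 0.05, 0.14, -0.29, -0.3, 0, 0, 0, 0.05, 0.14, -0.29, -0.3, 0, 0, 0])

```text
time: 1.35
tcp_pos: [0.4593, 0.0885, 0.1364]
tcp_rot: [0.373, 0.928, -0.002, -0.004]
contact_force: [-0.7, -0.4, -0.8]
gripper_width: 0.0449
gripper_force: 0.0
```

send_rows(moves=[0.05, 0, 0.028, -0.05, 0, 0, 0, 0.05, 0, 0.028, -0.14, 0, 0, 0, 0.05, 0, 0.028, -0.225, 0, 0, 0, 0.05, 0, 0.028, -0.225, 0, 0, 0, 0.05, 0, 0.028, -0.225, 0, 0, 0])

```text
time: 1.77
tcp_pos: [0.4612, 0.0996, 0.0738]
tcp_rot: [0.371, 0.929, -0.001, -0.001]
contact_force: [-0.4, 1.1, 0.2]
gripper_width: 0.0449
gripper_force: 0.0
```

```bash
python3 - <<'E'
from h import *
a=take("side");b=take("wrist")
f=lambda i:cv2.resize(i,(400,400),interpolation=cv2.INTER_CUBIC)
cv2.imwrite("pics/d.png",np.hstack([f(a["img"][130:260,180:310]),f(b["img"][:,64:448])])[...,::-1])
o=observe();print(o["tcp_pos"],o["q"])
E
```

```text
[0.46340411 0.09961491 0.07603425] [ 1.03449557e-01 -8.03951369e-02  1.99628438e+00  8.41483471e-05
  1.22318185e+00 -7.06626995e-01]
```

View pics/d.png

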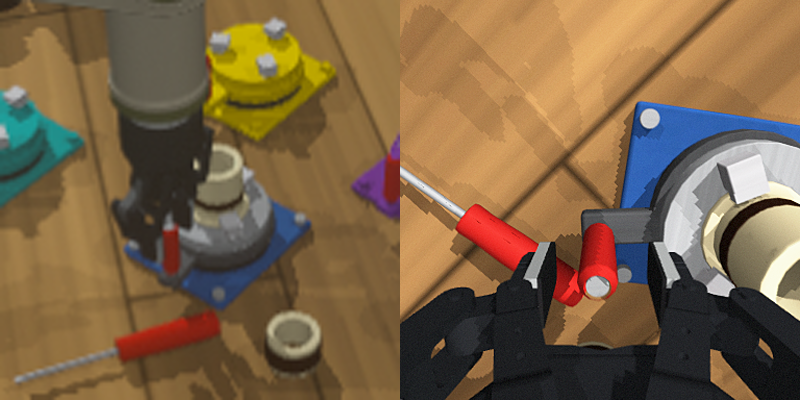

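The knob stands between the open fingers at (597,265) in the right half, and the ring and screwdriver are clear. I close on the knob.

send_rows(moves=[-1, -0.006, -0.006, -0.01, 0, 0, 0, -1, -0.006, -0.006, -0.01, 0, 0, 0, -1, -0.006, -0.006, -0.01, 0, 0, 0, -1, -0.006, -0.006, -0.01, 0, 0, 0, -1, -0.006, -0.006, -0.01, 0, 0, 0])

```text
time: 2.28
tcp_pos: [0.4616, 0.0976, 0.0723]
tcp_rot: [0.372, 0.928, 0.001, 0.001]
contact_force: [0.8, 2.1, 5.5]
gripper_width: 0.0168
gripper_force: 39.7
```

```bash
cat > c.py <<'E'
from h import *
c=np.array([.521,.1627]); p=c+.09*np.array([np.cos(np.radians(-133.6)),np.sin(np.radians(-133.6))])
print(p, observe()["tcp_pos"])
th=np.radians(-133.6)
steps=np.r_[0,np.cumsum([6.12/25]*25)]
P=np.c_[np.cos(th+steps),np.sin(th+steps)]*.09/.3
for k in range(5): print((P[5*k+1:5*k+6]-P[5*k]).round(3).tolist())
E
python3 c.py
```

```text
[0.45893424 0.09752453] [0.46163819 0.09757861 0.07228757]
[[0.059, -0.044], [0.126, -0.072], [0.199, -0.083], [0.272, -0.076], [0.341, -0.051]]
[[0.061, 0.04], [0.11, 0.095], [0.145, 0.159], [0.164, 0.23], [0.164, 0.303]]
[[-0.017, 0.071], [-0.051, 0.136], [-0.1, 0.191], [-0.161, 0.232], [-0.229, 0.257]]
[[-0.073, 0.008], [-0.145, -0.002], [-0.213, -0.029], [-0.273, -0.072], [-0.32, -0.128]]
[[-0.032, -0.066], [-0.047, -0.137], [-0.045, -0.211], [-0.025, -0.281], [0.012, -0.344]]
```

send_rows(moves=[-1, 0.059, -0.044, 0, 0, 0, 0, -1, 0.126, -0.072, 0, 0, 0, 0, -1, 0.199, -0.083, 0, 0, 0, 0, -1, 0.272, -0.076, 0, 0, 0, 0, -1, 0.341, -0.051, 0, 0, 0, 0])

```text
time: 2.7
tcp_pos: [0.5634, 0.0844, 0.0721]
tcp_rot: [0.372, 0.928, 0.002, -0.001]
contact_force: [-11.4, 18.6, 16.1]
gripper_width: 0.0165
gripper_force: 41.1
```

send_rows(moves=[-1, 0.055, 0.043, 0.003, 0, 0, 0, -1, 0.103, 0.099, 0.003, 0, 0, 0, -1, 0.137, 0.163, 0.003, 0, 0, 0, -1, 0.156, 0.234, 0.003, 0, 0, 0, -1, 0.156, 0.307, 0.003, 0, 0, 0])

```text
time: 3.12
tcp_pos: [0.611, 0.1741, 0.0724]
tcp_rot: [0.372, 0.928, -0.0, 0.001]
contact_force: [-1.2, -2.8, 3.5]
gripper_width: 0.0167
gripper_force: 40.0
```

Forces are small, so I continue round.

send_rows(moves=[-1, -0.017, 0.071, 0, 0, 0, 0, -1, -0.051, 0.136, 0, 0, 0, 0, -1, -0.1, 0.191, 0, 0, 0, 0, -1, -0.161, 0.232, 0, 0, 0, 0, -1, -0.229, 0.257, 0, 0, 0, 0])

```text
time: 3.53
tcp_pos: [0.5413, 0.2529, 0.0724]
tcp_rot: [0.371, 0.928, 0.001, 0.001]
contact_force: [1.6, -0.8, 2.9]
gripper_width: 0.0165
gripper_force: 40.1
```

send_rows(moves=[-1, -0.073, 0.008, 0, 0, 0, 0, -1, -0.145, -0.002, 0, 0, 0, 0, -1, -0.213, -0.029, 0, 0, 0, 0, -1, -0.273, -0.072, 0, 0, 0, 0, -1, -0.32, -0.128, 0, 0, 0, 0])

```text
time: 3.95
tcp_pos: [0.4445, 0.2128, 0.0723]
tcp_rot: [0.371, 0.929, 0.0, 0.001]
contact_force: [8.0, -3.8, 2.0]
gripper_width: 0.0165
gripper_force: 39.9
```

send_rows(moves=[-1, -0.028, -0.066, 0, 0, 0, 0, -1, -0.042, -0.137, 0, 0, 0, 0, -1, -0.04, -0.211, 0, 0, 0, 0, -1, -0.02, -0.281, 0, 0, 0, 0, -1, 0.017, -0.344, 0, 0, 0, 0])

```text
time: 4.37
tcp_pos: [0.4503, 0.1091, 0.0724]
tcp_rot: [0.371, 0.928, 0.001, 0.001]
contact_force: [9.3, 8.7, -3.8]
gripper_width: 0.0166
gripper_force: 39.7
```

send_rows(moves=[-1, 0, 0, 0, 0, 0, 0, -1, 0, 0, 0, 0, 0, 0])

```text
time: 4.53
tcp_pos: [0.4512, 0.1086, 0.0724]
tcp_rot: [0.373, 0.928, 0.0, 0.001]
contact_force: [2.4, 0.6, 1.8]
gripper_width: 0.0168
gripper_force: 41.9
```

```bash
python3 - <<'E'
from h import *
a=take("side");b=take("top")
f=lambda i:cv2.resize(i,(400,400),interpolation=cv2.INTER_CUBIC)
cv2.imwrite("pics/e.png",np.hstack([f(a["img"][130:260,180:310]),f(b["img"][155:245,180:270])])[...,::-1])
o=observe();d=o["tcp_pos"][:2]-np.array([.521,.1627]);print(o["tcp_pos"],np.degrees(np.arctan2(d[1],d[0])),np.hypot(*d))
E
```

```text
[0.45054109 0.10933208 0.07231522] -142.85850321555233 0.08838887367301103
```

View pics/e.png

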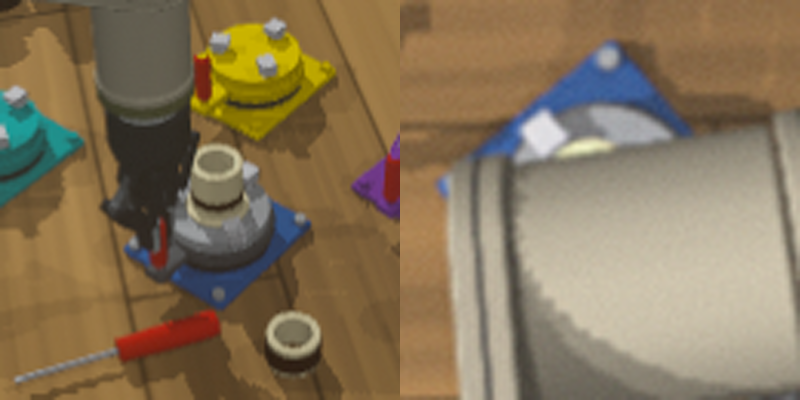

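The side view shows the knob still in the fingers, a full turn made (about 350°), with the ring standing in the chuck. I add a few degrees, then release and go up.

send_rows(moves=[-1, 0.02, -0.022, 0, 0, 0, 0, -1, 0.02, -0.022, 0, 0, 0, 0, -1, 0.02, -0.022, 0, 0, 0, 0, 0.05, 0.02, -0.022, 0, 0, 0, 0, 0.05, 0.02, -0.022, 0, 0, 0, 0])

```text
time: 5.05
tcp_pos: [0.455, 0.1032, 0.0712]
tcp_rot: [0.371, 0.929, -0.0, -0.001]
contact_force: [-0.2, -0.1, -0.7]
gripper_width: 0.0398
gripper_force: 0.0
```

send_rows(moves=[0.05, 0, 0, 0, 0, 0, 0, 0.05, 0, 0, 0, 0, 0, 0, 0.05, 0, 0, 0.08, 0, 0, 0, 0.05, 0, 0, 0.2, 0, 0, 0, 0.05, 0, 0, 0.33, 0, 0, 0])

```text
time: 5.47
tcp_pos: [0.4537, 0.1028, 0.1696]
tcp_rot: [0.371, 0.928, -0.001, -0.002]
contact_force: [1.3, 0.4, 0.2]
gripper_width: 0.0452
gripper_force: 0.0
```

send_rows(moves=[0.05, 0, 0, 0, 0, 0, 0, 1, 0.1, 0.1, 0, 0, 0, 0, 1, 0.22, 0.2, 0, 0, 0, 0, 1, 0.22, 0.2, 0, 0, 0, 0, 1, 0.22, 0.2, 0, 0, 0, 0])

```text
time: 5.88
tcp_pos: [0.5223, 0.1642, 0.1692]
tcp_rot: [0.371, 0.929, -0.001, -0.001]
contact_force: [-0.4, -0.3, -0.7]
gripper_width: 0.0854
gripper_force: 0.0
```

send_rows(moves=[1, -0.004, -0.004, -0.1, 0, 0, 0, 1, -0.004, -0.004, -0.2, 0, 0, 0, 1, -0.004, -0.004, -0.28, 0, 0, 0, 1, -0.004, -0.004, -0.324, 0, 0, 0, 1, -0.004, -0.004, -0.324, 0, 0, 0])

```text
time: 6.3
tcp_pos: [0.5174, 0.1606, 0.07]
tcp_rot: [0.372, 0.928, -0.002, -0.003]
contact_force: [-1.0, -0.5, -0.6]
gripper_width: 0.0855
gripper_force: 0.0
```

send_rows(moves=[-1, 0, 0, 0, 0, 0, 0, -1, 0, 0, 0, 0, 0, 0, -1, 0, 0, 0, 0, 0, 0, -1, 0, 0, 0, 0, 0, 0, -1, 0, 0, 0, 0, 0, 0])

```text
time: 6.72
tcp_pos: [0.5225, 0.162, 0.0762]
tcp_rot: [0.372, 0.928, 0.001, 0.002]
contact_force: [-2.0, -1.3, 7.4]
gripper_width: 0.051
gripper_force: 42.2
```

```bash
python3 - <<'E'
from h import *
a=take("side");b=take("wrist")
f=lambda i:cv2.resize(i,(400,400),interpolation=cv2.INTER_CUBIC)
cv2.imwrite("pics/f.png",np.hstack([f(a["img"][130:260,180:310]),f(b["img"][:,64:448])])[...,::-1])
o=observe();print(o["tcp_pos"],o["gripper_width"],o["gripper_force"],o["q"])
E
```

```text
[0.52250476 0.16200817 0.07622016] 0.05092340958137752 42.196897342801094 [ 2.07091786e-01  1.15350302e-01  1.79765155e+00 -2.56787635e-04
  1.22439963e+00 -6.02353158e-01]
```

View pics/f.png

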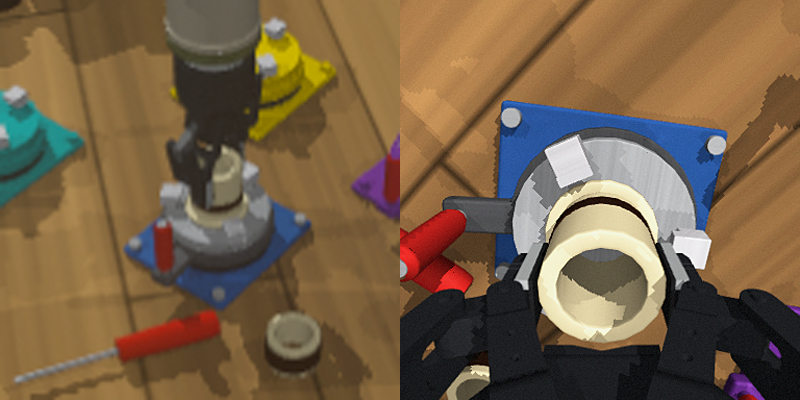

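The jaws stand clear of the flange (wrist (570,160), (690,245)) and the ring is between the pads. I lift with a firmer grip.

send_rows(moves=[-1, 0, 0, 0, 0, 0, 0, -1, 0, 0, 0.03, 0, 0, 0, -1, 0, 0, 0.1, 0, 0, 0, -1, 0, 0, 0.2, 0, 0, 0, -1, 0, 0, 0.3, 0, 0, 0], newtons=60)

```text
time: 7.23
tcp_pos: [0.52, 0.1616, 0.1647]
tcp_rot: [0.372, 0.928, -0.0, -0.001]
contact_force: [-0.3, 0.0, -0.6]
gripper_width: 0.0505
gripper_force: 62.4
```

send_rows(moves=[-1, 0, 0, 0.1, 0, 0, 0, -1, 0, 0, 0.2, 0, 0, 0, -1, 0, 0, 0.3, 0, 0, 0, -1, 0, 0, 0.38, 0, 0, 0, -1, 0, 0, 0.4, 0, 0, 0])

```text
time: 7.65
tcp_pos: [0.5226, 0.1622, 0.2903]
tcp_rot: [0.371, 0.928, 0.003, 0.004]
contact_force: [0.3, 0.4, 0.4]
gripper_width: 0.0507
gripper_force: 62.5
```

send_rows(moves=[-1, 0, -0.06, 0, 0, 0, 0, -1, 0, -0.17, 0, 0, 0, 0, -1, 0, -0.29, 0, 0, 0, 0, -1, 0, -0.41, 0, 0, 0, 0, -1, 0, -0.52, 0, 0, 0, 0])

```text
time: 8.07
tcp_pos: [0.5201, 0.0042, 0.2832]
tcp_rot: [0.371, 0.929, -0.0, -0.0]
contact_force: [0.2, 0.5, -1.0]
gripper_width: 0.0502
gripper_force: 62.5
```

send_rows(moves=[-1, 0, -0.12, 0, 0.018, -0.06, 0, -1, 0, -0.24, 0, 0.036, -0.12, 0, -1, 0, -0.36, 0, 0.058, -0.193, 0, -1, 0, -0.48, 0, 0.08, -0.267, 0, -1, 0, -0.58, 0, 0.1, -0.34, 0])

```text
time: 8.48
tcp_pos: [0.5207, -0.1705, 0.285]
tcp_rot: [0.357, 0.892, 0.17, 0.22]
contact_force: [0.1, 0.2, -1.6]
gripper_width: 0.0506
gripper_force: 62.7
```

```bash
cat > e.py <<'E'
from h import *
from scipy.spatial.transform import Rotation as R
o=observe();M=R.from_quat(o["tcp_rot"]);z=np.array([-.548,-.165,.820]);z/=np.linalg.norm(z)
t=-M.as_matrix()[:,2]; ax=np.cross(t,z);an=np.arcsin(np.linalg.norm(ax))
tgt=np.array([.597,-.179,.1005])+.11*z+.026*z
print(o["tcp_pos"],"ang",an,"turn",(ax/np.linalg.norm(ax)*an/(np.pi/2)).round(3),"shift",((tgt-o["tcp_pos"])/.3).round(3),o["q"].round(2) if hasattr(o["q"],"round") else o["q"],o["gripper_force"])
E
python3 e.py
```

```text
[ 0.5206818  -0.170513    0.28499018] ang 0.04663629128492797 turn [ 0.013 -0.027  0.003] shift [ 0.006 -0.103 -0.243] [-0.72 -0.44  2.    0.49  1.28 -1.6 ] 62.660933174192905
```

send_rows(moves=[-1, 0.003, -0.05, -0.05, 0.006, -0.015, 0, -1, 0.006, -0.1, -0.12, 0.013, -0.027, 0, -1, 0.006, -0.103, -0.19, 0.013, -0.027, 0, -1, 0.006, -0.103, -0.243, 0.013, -0.027, 0, -1, 0.006, -0.103, -0.243, 0.013, -0.027, 0])

```text
time: 8.9
tcp_pos: [0.52, -0.1982, 0.2054]
tcp_rot: [0.357, 0.886, 0.187, 0.228]
contact_force: [0.6, 1.5, -2.2]
gripper_width: 0.0507
gripper_force: 62.7
```

send_rows(moves=[-1, 0, 0, 0, 0, 0, 0, -1, 0, 0, 0, 0, 0, 0, -1, 0, 0, 0, 0, 0, 0, -1, 0, 0, 0, 0, 0, 0])

```text
time: 9.23
tcp_pos: [0.5232, -0.1993, 0.2124]
tcp_rot: [0.355, 0.886, 0.186, 0.232]
contact_force: [0.5, 0.8, -0.8]
gripper_width: 0.0504
gripper_force: 62.7
```

```bash
python3 e.py; python3 - <<'E'
from h import *
a=take("side");b=take("top")
X=cloud(a)
hsv=cv2.cvtColor(a["img"],cv2.COLOR_RGB2HSV)
m=(np.linalg.norm(X-[.52,-.2,.2],axis=-1)<.08)&(hsv[...,2]>150)&(hsv[...,0]>15)&(hsv[...,0]<35)&(hsv[...,1]>30)
P=X[m]; z=np.array([-.548,-.165,.820]); q=P-np.array([.597,-.179,.1005]); d=q@z
print(m.sum(),"dist along axis",np.percentile(d,[1,5,50,95,99]).round(3))
f=lambda i:cv2.resize(i,(400,400),interpolation=cv2.INTER_CUBIC)
cv2.imwrite("pics/g.png",np.hstack([f(a["img"][190:320,240:370]),f(b["img"][110:240,310:440])])[...,::-1])
E
```

```text
[ 0.52321359 -0.19934468  0.21238511] ang 0.005044983907743667 turn [ 0.    -0.003 -0.   ] shift [-0.002 -0.007 -0.001] [-0.8  -0.34  2.08  0.58  1.16 -1.78] 62.694231793284416
78 dist along axis [0.113 0.113 0.116 0.171 0.172]
```

View pics/g.png

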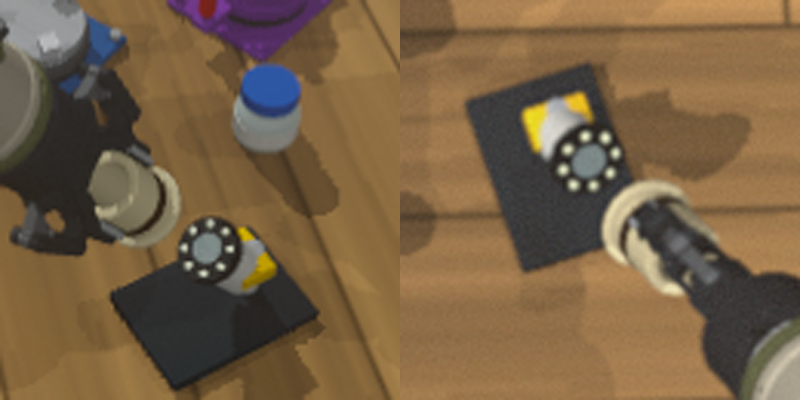

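The ring hangs in the fingers with its flange facing the lens: side view ring (140,200) and lens (207,248), top view (650,235) and (588,160). The axes line up and the foot is about 112 mm from the lens.

```bash
python3 -c "
from plant import *
print(close_job())"
```

```text
the job is handed in; nothing more can be done
None
```

I wound the crank about 356° anticlockwise and lifted the ring out. I handed the job in with the ring held still about 112 mm from the lens and within about 0.01 rad of square by my measurements; the hand-in returned no verdict.

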